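# Draw the double-width module from the card cage and hold it up for inspection

### The job

Take the double-width plug-in module by its pull, squeezing its brittle plastic with a grip of no more than about 50 N, and draw it straight up out of the guides of the card cage, leaving the two narrow modules plugged in and the other things on the bench where they are. Then hold it up for inspection: its plug edge at least 15 cm above the bench and clear of everything, tipped about 45 degrees back so that its component side looks up at the lamp. Finish while still holding it there, motionless; do not put it down.

Things in the scene. Friction and masses are not known exactly. Their poses are not given: they have to be found in the camera images.
- cage: Open-topped aluminium card cage, fixed to the bench, 150 x 226 x 86 mm (x, y, z); origin under its centre. Black vertical card guides in pairs at y = -70, -35, 0, 35, 70 mm, open at the top at 85 mm. The modules stand at -70, 0 and 70 mm (which is where varies), axes along the cage's, origins 11 mm above its origin.
- cage_sockets (a point): Middle of the cage's floor, 11 mm above its origin, where the plugs sit in sockets with spring contacts: drawing a module out takes a steady pull of about 8 to 14 N (weight included) over the first 10 mm, then little more than its weight. Its board leaves the guides after 80 mm of straight lift.
- module_wide: The double-width plug-in module: upright green board 118 mm wide (x), 3 mm thick (y); black plug along its lower edge; aluminium top panel 136 x 40 mm (y = -10 to +30 mm), top face at z = 87 mm; black pull on it. Origin: middle of the plug's lower edge. z from plug to pull; +y points out of the component side, the side to which the panel overhangs. 0.15 to 0.25 kg.
- module_wide_grip (a point): Inside the wide module's pull, 103 mm above the module's origin, axes the same. The pull is a plastic tab 48 mm long (x), 10 mm thick (y), z = 87 to 113 mm, above the board's plane; pinch it across its 10 mm from above. A grip of 30 to 45 N holds it without slipping.
- module_narrow_1: A narrow plug-in module, like the wide one but with a top panel only 20 mm wide (y = -10 to +10 mm); same pull; 113 mm tall, origin at the middle of the plug's lower edge. To stay plugged in.
- module_narrow_2: The other narrow module, alike. To stay plugged in.
- ipa_bottle: Bystander: white squeeze bottle with a red cap, 52 mm across, 150 mm tall, standing; origin under its centre.
- flux_bottle: Bystander: small amber bottle with a white cap, 37 mm across, 92 mm tall, standing; origin under its centre.
- driver_yellow: Bystander: yellow-handled screwdriver lying flat, 170 mm long along y, origin under its middle.
- tweezers: Bystander: steel tweezers lying on the bench, 127 mm long along y, 9 mm high.
- side_cutters: Bystander: side cutters with orange handles lying on the bench, 106 mm long along y, 12 mm high.

How it is judged (in metres and radians):
On the way:
1. the wide module is gripped and has been drawn straight up out of the guides, still upright (z of module_wide in the frame of cage above 0.09 m and angle between module_wide's own z axis and vertical below 0.26 rad and contact force between the fingers and module_wide above 2 N), for 0.05 s.
At the end, for the whole second after the job is handed in: The fingers hold the wide module still, plug edge over 150 mm above the bench, component side up with its normal 29 to 57 degrees from vertical, touching neither cage, other modules nor white bottle; both narrow modules still plugged in (risen under 5 mm) (height (world z) of module_wide above 0.15 m and angle between module_wide's own y axis and vertical between 0.5 and 1 rad and contact force between the fingers and module_wide above 10 N and contact force between module_wide and cage below 0.1 N and contact force between module_wide and module_narrow_1 below 0.1 N and contact force between module_wide and module_narrow_2 below 0.1 N and contact force between module_wide and ipa_bottle below 0.1 N and linear speed of module_wide below 0.03 m/s and angular speed of module_wide below 0.2 rad/s and z of each of module_narrow_1, module_narrow_2 in the frame of cage below 0.016 m); the arm keeps its last pose, push and grip.
It fails at once if the wide module's pull squeezed with a grip of more than 60 N (120 N counted over both fingers) (contact force between the fingers and module_wide above 120 N).
It fails at once if the wide module levered or jammed against the cage with more than 40 N (contact force between module_wide and cage above 40 N).
It fails at once if a narrow module moved by more than 8 mm (distance of any of module_narrow_1, module_narrow_2 from where it was at the start of the episode above 0.008 m).
It fails at once if a bystander moved by more than 20 mm (distance of any of ipa_bottle, flux_bottle, driver_yellow, tweezers, side_cutters from where it was at the start of the episode above 0.02 m).
It also fails if it takes over 32 s, if anything falls off the work surface, if the arm or the gripper's body presses on something with over 40 N, if the wrist force passes 120 N, or if a joint passes its speed limit or range.

### The arm

A 7-joint arm with a two-finger parallel gripper is mounted at the origin on a cart in front of the work surface, level with it; the furniture and walls round the work are solid. World frame = base frame: x ahead of the robot, y to its left, z up, the work surface at z = 0. Lengths are in m, angles in degrees, forces in N, time in s.
With the tool pointing down it reaches from about 0.425 to 0.875 m from the base axis. Payload 4.7 kg.
Tool frame: the origin (TCP) lies at the very end of the fingers, on their centre line; the grasp point (between the pads) lies env.grip_point_offset behind it (env.grip_point_offset is the distance from the TCP to the grasp point, in m); z points along the fingers, y is the direction in which the jaws open and shut (so a half turn about z gives the same grasp; the last joint's range is limited). The gripper opens to 87 mm and grips with 3 to 60 N. Pads are 19 mm wide; open, the fingers measure 117 mm over their backs; the gripper's body (75 mm by 190 mm) begins 51 mm behind the grasp point.
Start: joints at [-68.635, 18.392, -4.016, 83.108, 1.295, 78.541, -3.26], TCP at [0.228, 0.609, 0.223] pointing down, gripper open.
Joint ranges: [-163.93, 163.93], [-17.29, 119.83], [-79.2, 71.16], [3.27, 140.29], [-89.18, 269.18], [5.43, 117.66], [-154.24, 154.24]. Speed limits (degrees/s): [147.25, 147.25, 180, 180, 180, 180, 180].

### API

Orientations are given as [roll, pitch, yaw] about the fixed x, y, z axes, in that order (R = Rz(yaw) Ry(pitch) Rx(roll)).
In Python, from cell import env gives the robot as it stands.
- The arm moves only by the tool send_rows, never from a script. Its argument "plan" is a list of rows, each a list of 7 numbers: the finger opening in mm, from 0 to 87, then the shift along the tool's x, y, z in mm, then the turn, a rotation vector about the tool's x, y, z in rad. A call has 1 to 12 rows; each row shifts and turns the commanded pose from where the row before left it, along the tool's axes as they then stand; what a row does not reach is not made up. A row lasts 1/10 s, in which the tool goes at most 50 mm and 8.59 degrees, less where a joint would pass 70% of its speed; a pose out of reach is approached as far as the arm can. A call is refused whole if a number of a shift passes 50 or a number of a turn 0.15, either way. A call with a gripper value outside its range is refused whole. The fingers move at their own pace and stop on an object; "grip_force" is the grip in N (left out, the last holds). Time passes only in rows, so rows that do not move let the fingers close. It gives the time, the measured TCP pose, the force and the opening at its end, in the units of the state.
- env.get_obs(): the state, without advancing time (a new reading comes with each control period).
- env.read_camera(name): name is "side" or "top"; returns the picture (400x640x3 uint8, red, green, blue); there is no depth.
- env.get_calibration(name): a dict with "fx", "fy", "cx", "cy" (pixels), "extrinsics" (4x4, takes a point from camera to world coordinates). Camera axes: x right, y down, z forward; pixel columns grow to the right and rows downward; lengths in m; the calibration is good to about 2 mm. A picture is of the moment at which its call begins. get_calibration takes no time and is no camera call.
- env.sign_off(): hands the job in, once; it reports no verdict.
Trained networks look in the newest picture that a camera, given by its name, has taken for a name from the list of things; names that differ only in an ending like _2 or _b are one class to them, and where a whole thing is asked for, a point or a joint stands for the part that bears it (a point fixed in the world has none). Each returns a list of dicts, best first, with "confidence" (0 to 1); they miss things now and then, are a little off and sometimes report something else, mostly with a low value. They report only what shows in the picture. A call takes as long as a camera call.
- env.regions_of(camera, query): "region" (400x640 bool, what is visible of it) and "rect" ([left, top, right, bottom] in pixels, round what is visible of it).
The state is a dict: "time_s": time; "qpos": joint angles; "joint_velocities": joint speeds; "effort": joint torques, N m; "tool_pos": TCP position; "tool_rot": TCP orientation; "force": force on the tool from outside, world axes, zero at the start; "wrist_torque": the same for the moment, N m; "grip_width": finger opening in m.
Only numpy, scipy, OpenCV 4.12 (cv2) and the standard library are available. Lean on these libraries where they do the work, as an engineer would, in place of code of your own. Each camera call takes 0.05 s, during which the arm holds its last target. There are 200 camera calls.

## Working session

There is one attempt and no reset: what is moved stays moved. The work goes in short steps, Python scripts to look and compute and a tool call to move; the robot and the scene stay as the last step left them, time stands still between calls to the robot, and variables do not carry over. Pictures are saved under pics/ and viewed, about 8 in all and at most 12, crops included, and the job is handed in when it is done.

Besides the shell and the picture viewer there is one more tool, called after "Call:" in YAML: its name, and indented under it one key for each argument. send_rows: Moves the arm, as the interface text tells. Its arguments: {"type":"object","properties":{"plan":{"type":"array"},"grip_force":{"type":"number"}},"required":["plan"]}

```bash
mkdir -p pics; ls
python3 - <<'E'
from cell import env
import cv2,numpy as np
o=env.get_obs();print(o['time_s'],o['tool_pos'],o['tool_rot'],o['grip_width'],env.grip_point_offset)
for c in('side','top'):
    im=env.read_camera(c);cv2.imwrite(f'pics/{c}0.png',im[...,::-1])
    k=env.get_calibration(c);print(c,k['fx'],k['cx'],k['cy'],np.round(k['extrinsics'],3).tolist())
    for q in('cage','module_wide','module_wide_grip','module_narrow_1','ipa_bottle','flux_bottle'):
        print(q,[(round(r['confidence'],2),np.round(r['rect']).tolist()) for r in env.regions_of(c,q)][:4])
E
```

```text
pics
0.0 [0.22809287 0.60808967 0.22147202] [-1.79892579e+02  5.34318132e-03  1.59446255e+02] 0.08727373631720571 0.0187
side 405.54230354465125 321.8259338791615 204.99417092981622 [[-0.996, -0.03, 0.079, 0.465], [-0.085, 0.403, -0.911, 1.018], [-0.005, -0.915, -0.404, 0.53], [0.0, 0.0, 0.0, 1.0]]
cage [(0.68, [296.0, 199.0, 380.0, 264.0])]
module_wide [(0.61, [322.0, 185.0, 369.0, 206.0])]
module_wide_grip [(0.8, [322.0, 186.0, 371.0, 206.0])]
module_narrow_1 [(0.92, [314.0, 194.0, 367.0, 220.0]), (0.76, [307.0, 208.0, 361.0, 231.0]), (0.39, [348.0, 289.0, 396.0, 307.0])]
ipa_bottle [(0.84, [259.0, 215.0, 275.0, 249.0])]
flux_bottle [(0.79, [264.0, 180.0, 278.0, 207.0]), (0.51, [296.0, 200.0, 377.0, 261.0])]
top 520.3215008076202 325.4188293648168 193.16269192100938 [[0.018, -0.982, 0.19, 0.296], [-1.0, -0.021, -0.013, 0.048], [0.017, -0.19, -0.982, 1.497], [0.0, 0.0, 0.0, 1.0]]
cage [(0.93, [272.0, 180.0, 365.0, 256.0])]
module_wide [(0.77, [329.0, 193.0, 354.0, 251.0])]
module_wide_grip [(0.82, [324.0, 198.0, 354.0, 249.0])]
module_narrow_1 [(0.89, [309.0, 194.0, 329.0, 240.0]), (0.74, [282.0, 186.0, 304.0, 235.0])]
ipa_bottle [(0.84, [248.0, 146.0, 271.0, 171.0])]
flux_bottle [(0.56, [382.0, 135.0, 392.0, 156.0])]
```

Run:
```python
import cv2,numpy as np
t=cv2.imread('pics/top0.png');s=cv2.imread('pics/side0.png')
cv2.imwrite('pics/t1.png',cv2.resize(t[165:265,255:385],None,fx=6,fy=6,interpolation=cv2.INTER_CUBIC))
cv2.imwrite('pics/s1.png',cv2.resize(s[165:275,275:405],None,fx=5.4,fy=5.4,interpolation=cv2.INTER_CUBIC))
cv2.imwrite('pics/both.png',np.vstack([t[80:350],s[80:400]]))
```

```text
(no output)
```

View pics/t1.png

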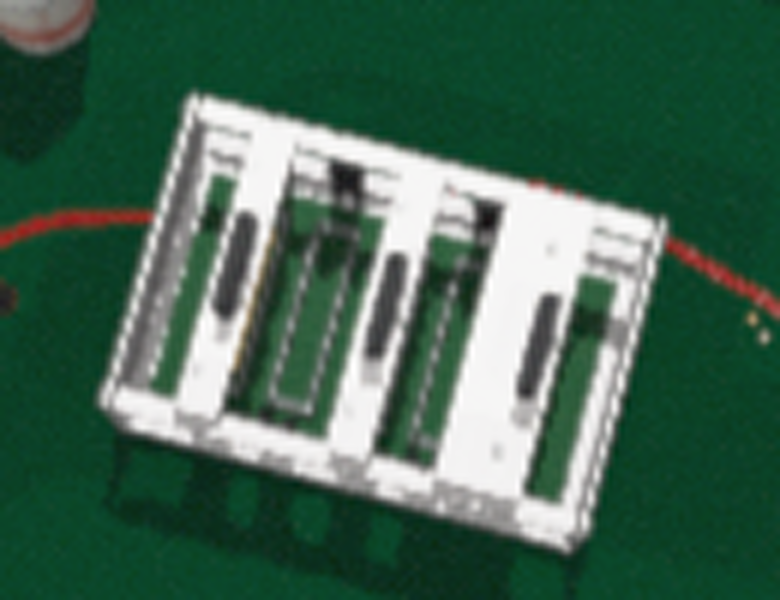

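View pics/s1.png

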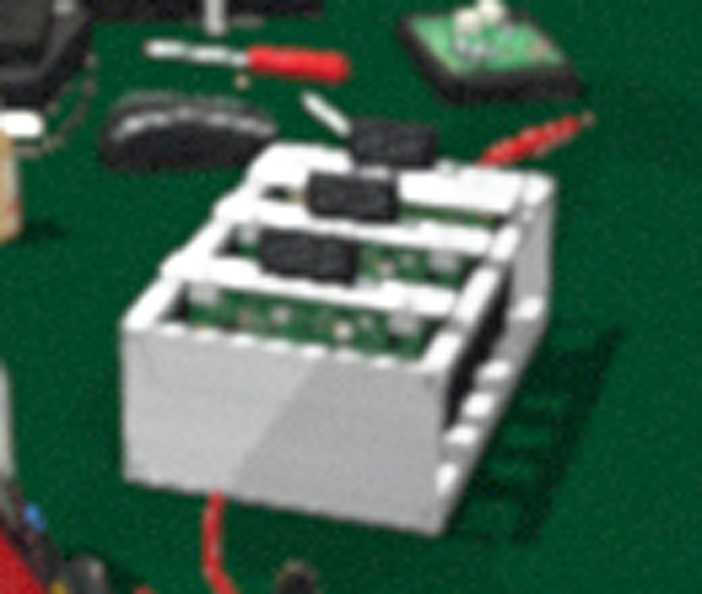

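View pics/both.png

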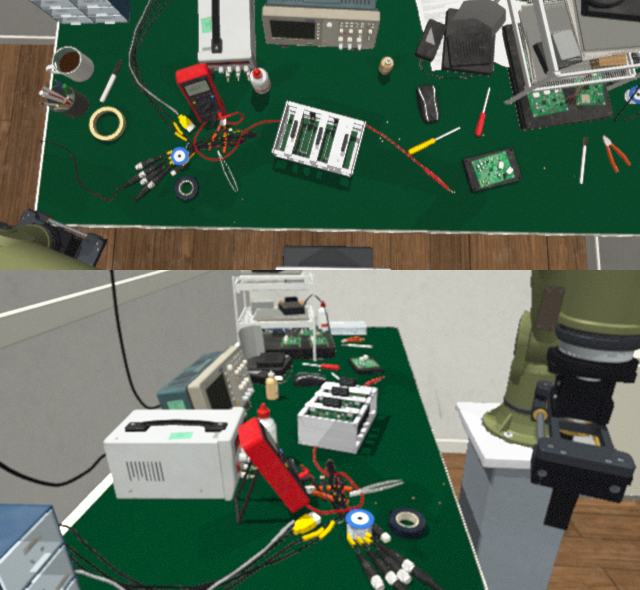

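```bash
cat > h.py <<'E'
import numpy as np
from cell import env
from scipy.optimize import least_squares
from scipy.spatial.transform import Rotation as R
K={c:env.get_calibration(c) for c in('side','top')}
def proj(c,P):
    k=K[c];E=np.linalg.inv(np.array(k['extrinsics']));p=np.atleast_2d(P)@E[:3,:3].T+E[:3,3]
    return np.c_[k['fx']*p[:,0]/p[:,2]+k['cx'],k['fy']*p[:,1]/p[:,2]+k['cy']]
T=lambda a:np.array(a)/6+[255,165]
S=lambda a:np.array(a)/5.4+[275,165]
E
cat > fit.py <<'E'
from h import *
h=.086
ct=T([(193,97),(663,220),(578,548),(108,402)]);Pt=[(.075,.113,h),(.075,-.113,h),(-.075,-.113,h),(-.075,.113,h)]
cs=S([(125,325),(440,370),(550,180),(270,150),(440,530),(125,480)]);Ps=[(.075,.113,h),(-.075,.113,h),(-.075,-.113,h),(.075,-.113,h),(-.075,.113,0),(.075,.113,0)]
def W(v,P): return np.array(P)@R.from_euler('z',v[3]).as_matrix().T+v[:3]
f=lambda v:np.r_[(proj('top',W(v,Pt))-ct).ravel(),(proj('side',W(v,Ps))-cs).ravel()]
r=least_squares(f,[.45,.05,0,.2],loss='soft_l1');v=r.x
print('cage',v[:3].round(4),np.rad2deg(v[3]));print(f(v).round(1))
# pulls: front(+y) face top corners in side, top face corners in top
for n,yc,tc,sc in [('wide',-.07,[(560,295),(542,295),(520,395),(540,398)],[(352,122),(437,126)]),
                ('mid',0,[(408,255),(388,252),(364,355),(383,360)],[(308,175),(398,178)]),
                ('left',.07,[(257,213),(236,212),(214,313),(236,318)],[(260,234),(354,240)])]:
    print(n,'pred top',((proj('top',W(v,[(a,yc+b,.124) for a,b in((.024,-.005),(.024,.005),(-.024,.005),(-.024,-.005))]))-[255,165])*6).round().tolist(),
     'side',((proj('side',W(v,[(.024,yc+.005,.124),(-.024,yc+.005,.124)]))-[275,165])*5.4).round().tolist())
    g=lambda w:np.r_[(proj('top',W([*w,v[3]],[(.024,-.005,0),(.024,.005,0),(-.024,.005,0),(-.024,-.005,0)]))-T(tc)).ravel(),(proj('side',W([*w,v[3]],[(.024,.005,0),(-.024,.005,0)]))-S(sc)).ravel()]
    q=least_squares(g,[.45,0,.12]);print('  meas pull top',q.x.round(4),'pred',W(v,[(0,yc,.124)]).round(4),'res',g(q.x).round(1).max())
E
python3 fit.py
```

```text
cage [ 0.502   0.0449 -0.0015] -14.043847755421732
[-0.1 -0.5  0.5  0.1  1.  -1.8 -1.   0.7 -0.6 -0.6  0.5  0.1  0.1 -0.3
  1.5 -1.  -0.6  1.9  0.3  1. ]
wide pred top [[563.0, 293.0], [541.0, 287.0], [514.0, 390.0], [536.0, 396.0]] side [[343.0, 121.0], [435.0, 132.0]]
  meas pull top [ 0.4828 -0.0238  0.1234] pred [[ 0.485  -0.023   0.1225]] res 0.8
mid pred top [[411.0, 252.0], [390.0, 246.0], [361.0, 349.0], [383.0, 355.0]] side [[301.0, 171.0], [398.0, 183.0]]
  meas pull top [0.5    0.0451 0.1228] pred [[0.502  0.0449 0.1225]] res 0.9
left pred top [[260.0, 211.0], [238.0, 206.0], [209.0, 308.0], [231.0, 314.0]] side [[255.0, 227.0], [356.0, 241.0]]
  meas pull top [0.5177 0.1123 0.1208] pred [[0.519  0.1128 0.1225]] res 0.9
```

Call:
send_rows:
  plan:
    - [36,0,0,-20,0,0,-0.112]
    - [36,-25,-34,0,0,0,0]
    - [36,-25,-34,0,0,0,0]
    - [36,-25,-34,0,0,0,0]
    - [36,-25,-34,0,0,0,0]
    - [36,-25,-34,0,0,0,0]
    - [36,-25,-34,0,0,0,0]
    - [36,-25,-34,0,0,0,0]
    - [36,-25,-34,0,0,0,0]
    - [36,-25,-34,0,0,0,0]
    - [36,-25,-34,0,0,0,0]
    - [36,-25,-34,0,0,0,0]
  grip_force: 38

```text
time_s: 1.9
tool_pos: [0.404, 0.1771, 0.2429]
tool_rot: [179.9, 0.0, 165.9]
force: [-0.2, -0.2, -0.0]
grip_width: 0.0358
```

Call:
send_rows:
  plan:
    - [36,-25,-34,0,0,0,0]
    - [36,-25,-34,0,0,0,0]
    - [36,-25,-34,0,0,0,0]
    - [36,-25,-34,10,0,0,0]
    - [36,-20,-30,20,0,0,0]
    - [36,-6,-9,30,0,0,0]
    - [36,0,0,20,0,0,0]
    - [36,0,0,0,0,0,0]
    - [36,0,0,0,0,0,0]

```text
time_s: 2.8
tool_pos: [0.4831, -0.0214, 0.1631]
tool_rot: [180.0, 0.0, 165.9]
force: [0.9, 0.3, 0.5]
grip_width: 0.0358
```

Run:
```python
from cell import env
import cv2,numpy as np
o=env.get_obs();print(o['time_s'],o['tool_pos'],o['tool_rot'],o['qpos'])
t=env.read_camera('top')[165:265,255:385,::-1];s=env.read_camera('side')[125:235,295:425,::-1]
cv2.imwrite('pics/c2.png',np.hstack([cv2.resize(a,(400,int(400*a.shape[0]/130)),interpolation=cv2.INTER_CUBIC)[:305] for a in(t,s)]))
```

```text
2.8 [ 0.48312318 -0.02142032  0.16305846] [1.79993025e+02 7.72683230e-03 1.65885621e+02] [-33.03383213  -0.57132555  32.54121836 111.67267901   0.32447464
  68.80002919  75.27442641]
```

View pics/c2.png

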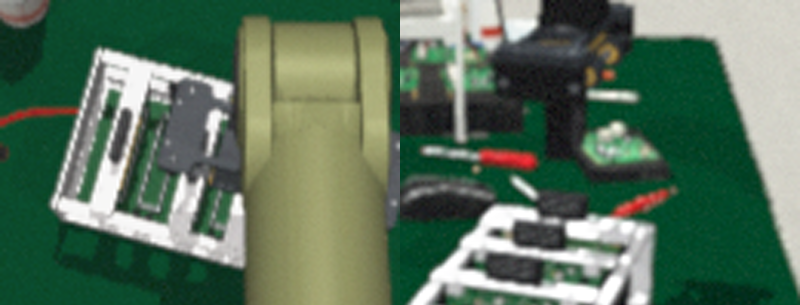

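Call:
send_rows:
  plan:
    - [36,-1.5,-1.7,20,0,0,0]
    - [36,0,0,20,0,0,0]
    - [36,0,0,12,0,0,0]
    - [36,0,0,6,0,0,0]
    - [36,0,0,3,0,0,0]
    - [36,0,0,0,0,0,0]

```text
time_s: 3.5
tool_pos: [0.4844, -0.0236, 0.1019]
tool_rot: [180.0, 0.0, 165.9]
force: [-0.2, 0.7, 0.6]
grip_width: 0.0359
```

Call:
send_rows:
  plan:
    - [20,0,0,0,0,0,0]
    - [14,0,0,0,0,0,0]
    - [12,0,0,0,0,0,0]
    - [8,0,0,0,0,0,0]
    - [8,0,0,0,0,0,0]
    - [8,0,0,0,0,0,0]
  grip_force: 5

```text
time_s: 4.1
tool_pos: [0.4845, -0.0232, 0.1018]
tool_rot: [179.9, 0.0, 165.9]
force: [0.0, 1.0, 0.7]
grip_width: 0.0105
```

Call:
send_rows:
  plan:
    - [5,0,0,0,0,0,0]
    - [5,0,0,0,0,0,0]
    - [5,0,0,0,0,0,0]
    - [5,0,0,0,0,0,0]
  grip_force: 40

```text
time_s: 4.5
tool_pos: [0.4845, -0.0232, 0.1018]
tool_rot: [179.9, 0.0, 165.9]
force: [1.1, 2.2, 2.6]
grip_width: 0.0098
```

Call:
send_rows:
  plan:
    - [5,0,0,-1,0,0,0]
    - [5,0,0,-1,0,0,0]
    - [5,0,0,-1,0,0,0]
    - [5,0,0,-1,0,0,0]
    - [5,0,0,-1,0,0,0]
    - [5,0,0,-1,0,0,0]

```text
time_s: 5.1
tool_pos: [0.483, -0.0231, 0.1061]
tool_rot: [-180.0, -0.1, 165.9]
force: [3.1, 3.5, -9.1]
grip_width: 0.0096
```

Call:
send_rows:
  plan:
    - [5,0,0,-2,0,0,0]
    - [5,0,0,-2,0,0,0]
    - [5,0,0,-2,0,0,0]
    - [5,0,0,-2,0,0,0]
    - [5,0,0,-2,0,0,0]
    - [5,0,0,0,0,0,0]

```text
time_s: 5.7
tool_pos: [0.4839, -0.0234, 0.118]
tool_rot: [180.0, -0.0, 165.9]
force: [-1.0, 5.9, -2.3]
grip_width: 0.0102
```

Call:
send_rows:
  plan:
    - [5,0,0,-5,0,0,0]
    - [5,0,0,-8,0,0,0]
    - [5,0,0,-8,0,0,0]
    - [5,0,0,-8,0,0,0]
    - [5,0,0,-8,0,0,0]
    - [5,0,0,-8,0,0,0]
    - [5,0,0,0,0,0,0]

```text
time_s: 6.4
tool_pos: [0.4849, -0.0245, 0.1643]
tool_rot: [180.0, 0.1, 165.8]
force: [-0.1, 2.6, 1.4]
grip_width: 0.0095
```

Call:
send_rows:
  plan:
    - [5,0,0,-8,0,0,0]
    - [5,0,0,-8,0,0,0]
    - [5,0,0,-8,0,0,0]
    - [5,0,0,-8,0,0,0]
    - [5,0,0,-8,0,0,0]
    - [5,0,0,-8,0,0,0]
    - [5,0,0,0,0,0,0]
    - [5,0,0,0,0,0,0]

```text
time_s: 7.2
tool_pos: [0.4841, -0.0237, 0.2107]
tool_rot: [180.0, 0.0, 165.9]
force: [0.0, -0.5, -1.4]
grip_width: 0.0097
```

Run:
```python
from cell import env
import cv2,numpy as np
o=env.get_obs();print(o['time_s'],o['tool_pos'],o['force'],o['qpos'])
s=env.read_camera('side')[95:275,275:425,::-1]
cv2.imwrite('pics/c3.png',cv2.resize(s,None,fx=3.3,fy=3.3,interpolation=cv2.INTER_CUBIC))
```

```text
7.2 [ 0.48409033 -0.02366656  0.21065062] [ 0.04597469 -0.50495995 -1.37828919] [-33.32232219  -2.79408478  32.28334978 107.86898219   1.54252315
  74.48360534  74.38858258]
```

View pics/c3.png

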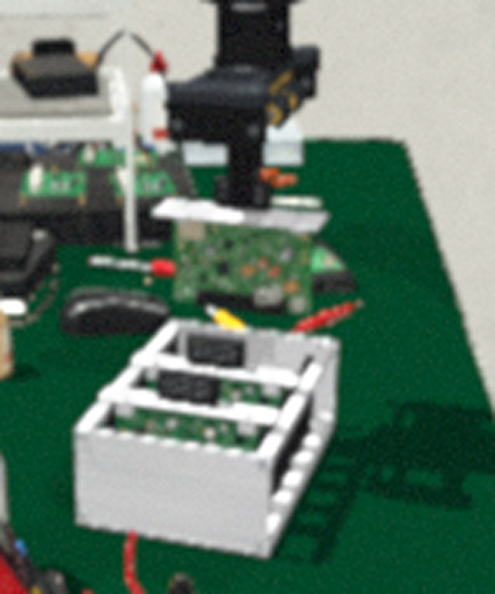

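Call:
send_rows:
  plan:
    - [5,0,0,-10,0,0,0]
    - [5,0,0,-20,0,0,0]
    - [5,0,0,-25,0,0,0]
    - [5,0,0,-25,0,0,0]
    - [5,0,0,-25,0,0,0]
    - [5,0,0,-25,0,0,0]
    - [5,0,0,-15,0,0,0]
    - [5,0,0,-5,0,0,0]
    - [5,0,0,0,0,0,0]

```text
time_s: 8.15
tool_pos: [0.4842, -0.0238, 0.3607]
tool_rot: [180.0, 0.0, 165.9]
force: [-0.4, -1.2, -1.8]
grip_width: 0.0096
```

Call:
send_rows:
  plan:
    - [5,0,0,0,-0.03,0,0]
    - [5,0,0,0,-0.06,0,0]
    - [5,0,0,0,-0.06,0,0]
    - [5,0,0,0,-0.06,0,0]
    - [5,0,0,0,-0.06,0,0]
    - [5,0,0,0,-0.03,0,0]
    - [5,0,0,0,0,0,0]

```text
time_s: 8.85
tool_pos: [0.4834, -0.0253, 0.3596]
tool_rot: [162.8, -0.1, 165.7]
force: [-0.0, 0.5, -1.2]
grip_width: 0.0098
```

Run:
```python
from cell import env
o=env.get_obs();print(o['time_s'],o['tool_pos'],o['tool_rot'],o['force'],o['qpos'])
```

```text
8.85 [ 0.4833918  -0.02526469  0.35960554] [ 1.62798039e+02 -8.84963061e-02  1.65685986e+02] [-0.01633469  0.51138811 -1.23123073] [-30.73502785  -8.20518863  39.16898791  96.33927205 -11.94485633
  88.30165396  84.07142927]
```

Call:
send_rows:
  plan:
    - [5,-5,0,0,-0.03,0,0]
    - [5,-10,0,0,-0.06,0,0]
    - [5,-10,0,0,-0.06,0,0]
    - [5,-10,0,0,-0.06,0,0]
    - [5,-10,0,0,-0.04,0,0]
    - [5,-5,0,0,-0.02,0,0]
    - [5,0,0,0,0,0,0]

```text
time_s: 9.55
tool_pos: [0.5328, -0.036, 0.359]
tool_rot: [147.5, -0.1, 165.8]
force: [-0.3, -0.0, -1.7]
grip_width: 0.0096
```

Run:
```python
from cell import env
o=env.get_obs();print(o['time_s'],o['tool_pos'],o['tool_rot'],o['force'],o['qpos'])
```

```text
9.55 [ 0.53275043 -0.03603853  0.35904071] [ 1.47476297e+02 -1.28392656e-01  1.65833017e+02] [-0.33035409 -0.01935838 -1.72162307] [-25.96466991   2.50744745  50.50299471  93.67577811 -33.83969765
  91.27245441 101.62886985]
```

Call:
send_rows:
  plan:
    - [5,0,0,0,-0.03,0,0]
    - [5,0,0,0,-0.04,0,0]
    - [5,0,0,0,-0.05,0,0]
    - [5,0,0,0,-0.05,0,0]
    - [5,0,0,0,-0.04,0,0]
    - [5,0,0,0,-0.01,0,0]
    - [5,0,0,0,0,0,0]
    - [5,0,0,0,0,0,0]
    - [5,0,0,0,0,0,0]
    - [5,0,0,0,0,0,0]

```text
time_s: 10.55
tool_pos: [0.5326, -0.0356, 0.3609]
tool_rot: [134.7, 0.0, 165.9]
force: [0.1, -0.3, -1.4]
grip_width: 0.0099
```

Run:
```python
from cell import env
import cv2,numpy as np
s0=env.read_camera('side');o=env.get_obs()
print(o['time_s'],o['tool_pos'],o['tool_rot'],o['force'],o['qpos'],np.abs(o['joint_velocities']).max(),o['grip_width'])
s=s0[20:275,235:455,::-1]
t=env.read_camera('top')[100:290,215:415,::-1]
a=cv2.resize(s,None,fx=1.9,fy=1.9,interpolation=cv2.INTER_CUBIC);b=cv2.resize(t,(380,361))
b=np.vstack([b,np.zeros((a.shape[0]-361,380,3),np.uint8)])
cv2.imwrite('pics/c4.png',np.hstack([a,b]))
```

```text
10.6 [ 0.53257999 -0.03560609  0.36086193] [1.34741494e+02 3.38736310e-02 1.65908610e+02] [ 0.60277101 -0.21038721 -2.50702701] [-19.96213297   6.97685024  53.5594524   96.47799239 -47.80265334
  96.49800691 111.95724318] 0.13919560627502522 0.00966818800698964
```

View pics/c4.png

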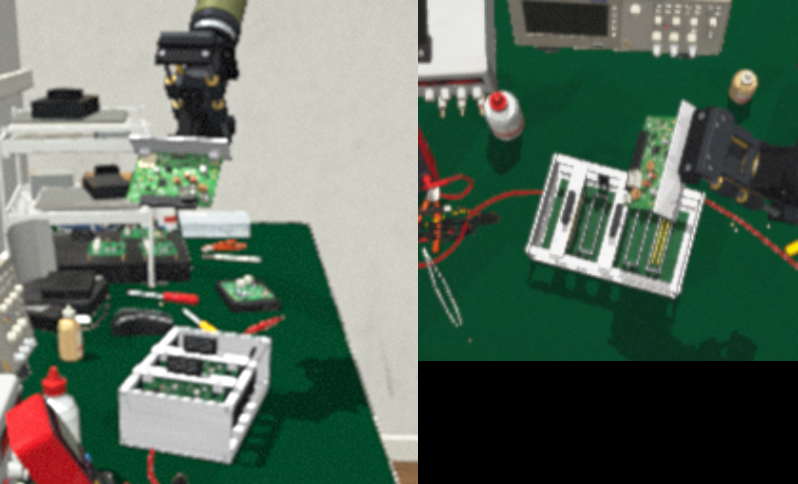

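The module is held high and clear, tilted with its component side facing up. Both narrow modules are still seated, and the bottles are standing where they were.

```bash
python3 -c "
from cell import env
print(env.sign_off()); print(env.get_obs()['tool_rot'])"
```

```text
the job is handed in; nothing more can be done
None
the job is handed in; nothing more can be done
```

I drew the wide module straight up out of the guides and handed the job in while still holding it still, tipped back for inspection. The sign-off gave no verdict.

- **Finding it:** I fitted the cage pose from both camera views. The pull positions I measured separately matched that fit to about 2 mm.
- **Grip and pull:** I gripped the pull at a commanded 40 N, after a 5 N test squeeze showed it was centred. The wrist force read about 9 N during the unplugging.
- **Lift:** The tool rose about 109 mm straight up before I tilted anything, and the picture then showed the module upright and clear of the guides. I raised it another 150 mm, then tilted it, shifting it about 5 cm outward to keep the joints well within range.
- **Last checks, about 10.6 s in:**
  - The tool was tilted about 45°, with the component side up.
  - The plug edge works out at about 0.29 m above the bench, calculated from the tool pose rather than measured.
  - The fingers were still on the pull, with an opening of about 9.7 mm.
  - The last picture showed the module clear of everything, both narrow modules plugged in and both bottles where they were. I did not check the screwdriver, tweezers and side cutters closely; the arm stayed well above the bench throughout.
- **Noise in the readings:** The wrist force varied by 2–3 N, reading up to 2.6 N upward before the lift and 1.4 N upward during it. It was therefore no use for judging the module's weight. Nothing in the pictures suggested the grip was slipping.

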